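# Unlatch and open the spares case

### The arm

A 6-joint arm with a two-finger parallel gripper is mounted at the origin on a cart in front of the work surface, level with it; the furniture and walls round the work are solid. World frame = base frame: x ahead of the robot, y to its left, z up, the work surface at z = 0. Lengths are in m, angles in rad, forces in N, time in s.
With the tool pointing down it reaches from about 0.375 to 0.925 m from the base axis. Payload 5.7 kg.
Tool frame: the origin (TCP) lies midway between the tips of the shut fingers; the grasp point (between the pads) lies 19 mm behind it (grip_point_offset is the distance from the TCP to the grasp point, in m); z points along the fingers, y is the direction in which the jaws open and shut (so a half turn about z gives the same grasp; the last joint's range is limited). The gripper opens to 88 mm and grips with 3 to 60 N. Pads are 20 mm wide; open, the fingers measure 115 mm over their backs; the gripper's body (75 mm by 178 mm) begins 61 mm behind the grasp point.
Start: joints at [1.146, 0.359, 1.51, -0, 1.272, -0.115], TCP at [0.183, 0.571, 0.223] pointing down, gripper open.
Joint ranges: [-2.97, 2.97], [-1.01, 2.36], [0.21, 2.38], [-0.96, 4.11], [0.2, 2.71], [-2.98, 2.98]. Speed limits (rad/s): [2.39, 2.39, 3.14, 3.14, 3.14, 3.14].

### API

Orientations are given as a unit quaternion [x, y, z, w].
In Python, from bench import reach, line_to, move_j, command_gripper, wait, inverse_kinematics, camera, camera_model, MotionError, job_done, read_t, read_joints, read_dq, read_effort, read_tool_pos, read_tool_rot, read_ft_force, read_torque, read_grip_width, grip_point_offset gives the robot as it stands. The module is installed in compiled form; this text tells all that it offers. Calls block until the motion is done:
- reach(position, orientation): joint-space move of the TCP to a pose.
- line_to(position, attitude=None, v=0.15, until_force=None): straight line of the TCP; attitude=None keeps the orientation; v is the mean speed in m/s. With until_force (N) it stops when the force on the tool has changed by that much, and returns True; else False.
- move_j(angles): joint-space move.
- command_gripper(opening): opening from 0.0 (shut) to 1.0 (fully open); the grip force is fixed at half the most; returns when the fingers have stopped.
- wait(seconds).
- inverse_kinematics(position, orientation): joint angles nearest the present ones, or None.
- camera(name): name is "scene" or "top"; returns the picture (480x640x3 uint8, red, green, blue); there is no depth.
- camera_model(name): a dict with "camera_matrix" (3x3 intrinsics, pixels), "R" (3x3) and "t" (3): a world point X has camera coordinates R X + t. Camera axes: x right, y down, z forward; pixel columns grow to the right and rows downward; lengths in m; the calibration is good to about 2 mm. A picture is of the moment at which its call begins. camera_model takes no time and is no camera call.
A pose or a line that the arm cannot do raises MotionError and nothing moves.
- job_done(): hands the job in, once; it reports no verdict.
Readings, each from a call of its own:
- read_t(): time.
- read_joints(): joint angles.
- read_dq(): joint speeds.
- read_effort(): joint torques, N m.
- read_tool_pos(): TCP position.
- read_tool_rot(): TCP orientation.
- read_ft_force(): force on the tool from outside, world axes, zero at the start.
- read_torque(): the same for the moment, N m.
- read_grip_width(): opening from 0.0 (shut) to 1.0 (fully open).
Only numpy, scipy, OpenCV 4.12 (cv2) and the standard library are available. Lean on these libraries where they do the work, as an engineer would, in place of code of your own. Each camera call takes 0.05 s, during which the arm holds its last target. There are 200 camera calls.

### The job

Open the spares case on the bench so that the fitter can get at the parts in it: swing both latch levers right round, clear of the lid, then lift the lid and push it all the way back to its stop. Each lever swings free in one direction only and you cannot see which, so feel gently for the way it gives and never force it against its stop. Leave everything else on the bench where it stands.

Things in the scene. Friction and masses are not known exactly. Their poses are not given: they have to be found in the camera images.
- case: grey painted metal case, 180 mm deep (x) x 290 mm wide (y) x 82 mm high with the lid shut, fixed to the bench. Origin: centre of its underside, on the bench top; x points to its hinged back, away from the robot, y to its left, z up. Two alike latches stand in front of it, 110 mm left and right of its middle.
- lid (a joint): lid angle, rad: 0 shut, grows as the front edge rises, stop at 1.8 (leaning back past upright). Stiff friction hinge (about 0.6 N m, plus up to 0.4 N m of weight): it stays at any angle. A 12 mm thick plate; while a lever is over it, it can only lift 3 mm or so at the front.
- lid_hinge (a point): middle of the lid's hinge axis, 94 mm behind the case's centre at z = 0.070; the axis runs along the case's y.
- lid_handle (a point): middle of the lid's bar handle: a round steel bar, 12 mm diameter, 70 mm long along the case's y, on two end posts; bar axis 36 mm above the lid's top, 129 mm in front of the hinge axis and 48 mm above it.
- lid_front (a point): middle of the lower front edge of the lid, 186 mm from the hinge axis.
- latch_a_knob (a point): upright round steel knob of lever A, 16 mm diameter, 38 mm tall (its foot, on the lever's flat bar, is 19 mm below this point, its top 19 mm above), standing 60 mm from the pivot. Point: mid-height of the knob, z about 0.11. It may be gripped or pushed. The flat bar is 18 mm wide and 8 mm thick; its underside is 2.5 mm above the lid.
- latch_a_pivot (a point): point on the vertical pivot axis of lever A, 115 mm in front of the case's centre and 110 mm to one side of it, on a bracket 36 mm wide fixed to the case front; the lid's front edge is 23 mm beyond it.
- latch_a_lever (a joint): turn of lever A about its vertical pivot, rad: 0 = latched, pointing along the case's x over the lid; + = counter-clockwise from above. Starts within 0.05 of 0. One way it swings to a stop at 1.75, the other way it hits a hard stop after 0.08; which way is free varies, is unseen, and must be felt. Drag 2.5 N at the knob; stays where left. Clear of the lid beyond 1.45, either sign.
- latch_a_flex (a joint): elastic bend of lever A relative to its hub, rad, 0 when unloaded. 12 N m/rad: 10 N sideways at the knob bends it 0.05. Bending beyond 0.25 (over 45 N at the knob) damages the latch.
- latch_b_knob (a point): upright round steel knob of lever B, 16 mm diameter, 38 mm tall (its foot, on the lever's flat bar, is 19 mm below this point, its top 19 mm above), standing 60 mm from the pivot. Point: mid-height of the knob, z about 0.11. It may be gripped or pushed. The flat bar is 18 mm wide and 8 mm thick; its underside is 2.5 mm above the lid.
- latch_b_pivot (a point): point on the vertical pivot axis of lever B, 115 mm in front of the case's centre and 110 mm to one side of it, on a bracket 36 mm wide fixed to the case front; the lid's front edge is 23 mm beyond it.
- latch_b_lever (a joint): turn of lever B about its vertical pivot, rad: 0 = latched, pointing along the case's x over the lid; + = counter-clockwise from above. Starts within 0.05 of 0. One way it swings to a stop at 1.75, the other way it hits a hard stop after 0.08; which way is free varies, is unseen, and must be felt. Drag 2.5 N at the knob; stays where left. Clear of the lid beyond 1.45, either sign.
- latch_b_flex (a joint): elastic bend of lever B relative to its hub, rad, 0 when unloaded. 12 N m/rad: 10 N sideways at the knob bends it 0.05. Bending beyond 0.25 (over 45 N at the knob) damages the latch.
- grease_pot: bystander, to be left alone: white pot with red lid, 69 mm wide, 54 high, beside the case. Origin: centre of its underside.
- cylinder_10: bystander, to be left alone: aluminium pneumatic cylinder standing up, 61 x 61 x 114 mm, beside the case. Origin: centre of its underside.
- end_cap: bystander, to be left alone: machined end cap, 56 x 56 x 18 mm, flat on the bench in front of the case. Origin: centre of its underside.
- piston: bystander, to be left alone: round piston, 40 mm wide, 14 high, left of the case. Origin: centre of its underside.
- cylinder_8: bystander, to be left alone: tall aluminium pneumatic cylinder, 67 x 67 x 169 mm, at the right. Origin: centre of its underside.
- cylinder_9: bystander, to be left alone: small aluminium pneumatic cylinder, 53 x 52 x 106 mm, at the right. Origin: centre of its underside.
- tape_1: bystander, to be left alone: roll of black tape, 58 mm wide, 19 high, at the left. Origin: centre of its underside.
- spanner_17: bystander, to be left alone: open-end spanner, 191 x 36 x 6 mm, flat at the left. Origin: centre of its underside.
There are look-alikes about, which are no part of the job. Leave any orange look-alike of the part that bears latch_b_knob alone.

How it is judged:
By the outcome, as a careful person would: the job done as asked, in the order asked, and still so for the second after the job is handed in, with the robot touching nothing.
It also fails if it takes over 72 s, if anything falls off the work surface, if the arm or the gripper's body presses on something with over 40 N, if the wrist force passes 120 N, or if a joint passes its speed limit or range.

## Working session

There is one attempt and no reset: what is moved stays moved. The work goes in short steps, each a Python script; the robot and the scene stay as the last script left them, time stands still between calls to the robot, and variables do not carry over. Pictures are saved under pics/ and viewed, about 8 in all and at most 12, crops included, and the job is handed in when it is done.

```bash
mkdir -p pics
python3 - <<'E'
from bench import *
import cv2
for n in("scene","top"):
    cv2.imwrite(f"pics/{n}0.png",camera(n)[:,:,::-1]); m=camera_model(n); print(n,m)
print(read_t(),read_tool_pos(),read_tool_rot(),grip_point_offset, read_ft_force())
E
```

```text
scene {'camera_matrix': array([[615.70283284,   0.        , 322.37808987],
       [  0.        , 615.70283284, 245.70237558],
       [  0.        ,   0.        ,   1.        ]]), 'R': array([[ 0.65704669, -0.75383747, -0.00432665],
       [-0.56880337, -0.49198759, -0.65909858],
       [ 0.49472455,  0.43551955, -0.75204411]]), 't': array([-0.33016149,  0.37419933,  1.38597599])}
top {'camera_matrix': array([[551.59206893,   0.        , 317.55199335],
       [  0.        , 551.59206893, 226.15993843],
       [  0.        ,   0.        ,   1.        ]]), 'R': array([[-0.02854154, -0.99951267, -0.01264121],
       [-0.98312492,  0.03035516, -0.18039946],
       [ 0.18069527,  0.00727901, -0.98351219]]), 't': array([0.03893235, 0.54149667, 1.67525307])}
0.1 [0.18266539 0.57086834 0.22189675] [ 1.54279929e-01  9.88026829e-01 -7.96920155e-04 -2.30343188e-04] 0.0187 [ 0.36595333 -0.00309357  0.04633473]
```

View pics/scene0.png

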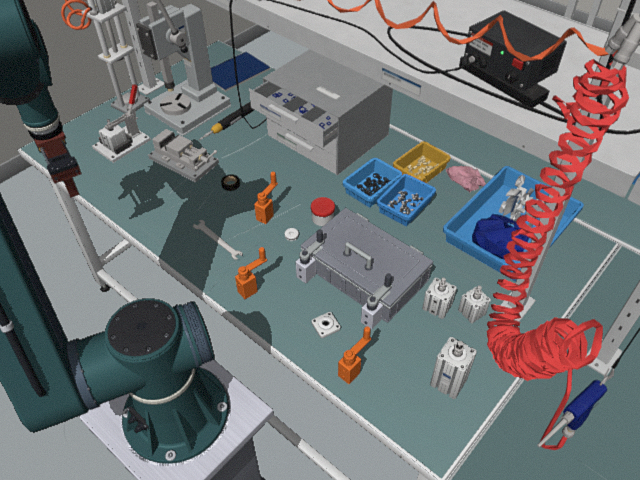

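View pics/top0.png

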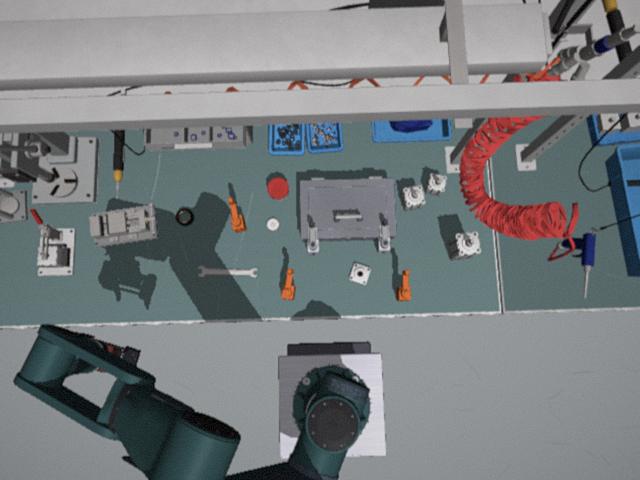

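Scene: the grey case is at about (365,265), with a grey latch at each front corner (knobs about (320,238) and (389,283)). The orange look-alikes are free-standing at (265,200), (248,272) and (352,355). Top: the case is at (347,208), latches at (313,240) and (384,238), and orange ones at (235,215), (289,285) and (404,285). Next I'll confirm this in one enlarged crop of both views.

```bash
cat > h.py <<'E'
import numpy as np, cv2
from bench import *
def ray(n,p):
    m=camera_model(n);K,R,t=m["camera_matrix"],m["R"],m["t"]
    d=R.T@np.linalg.inv(K)@np.array([p[0],p[1],1.]);return -R.T@t,d/np.linalg.norm(d)
def plane(n,p,z):
    c,d=ray(n,p);return c+d*(z-c[2])/d[2]
def tri(p,q):
    A=[];b=[]
    for n,x in(("scene",p),("top",q)):
        c,d=ray(n,x);P=np.eye(3)-np.outer(d,d);A.append(P);b.append(P@c)
    X=np.linalg.lstsq(np.vstack(A),np.hstack(b),rcond=None)[0]
    return X,[round(float(np.linalg.norm(A[i]@X-b[i])),4) for i in(0,1)]
def proj(n,X):
    m=camera_model(n);v=m["camera_matrix"]@(m["R"]@np.asarray(X)+m["t"]);return v[:2]/v[2]
E
python3 - <<'E'
import cv2,numpy as np
s=cv2.imread("pics/scene0.png")[195:335,280:450]; t=cv2.imread("pics/top0.png")[165:305,265:435]
s=cv2.resize(s,None,fx=4.6,fy=4.2,interpolation=3)[:, :]; 
f=lambda im:cv2.resize(im,(400*1,int(400*140/170)),interpolation=3)
a=cv2.imread("pics/scene0.png")[215:335,290:450]; b=cv2.imread("pics/top0.png")[170:260,290:410]
cv2.imwrite("pics/s1.png",cv2.resize(a,(800,600),interpolation=3))
cv2.imwrite("pics/t1.png",cv2.resize(b,(800,600),interpolation=3))
E
```

```text
(no output)
```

View pics/s1.png

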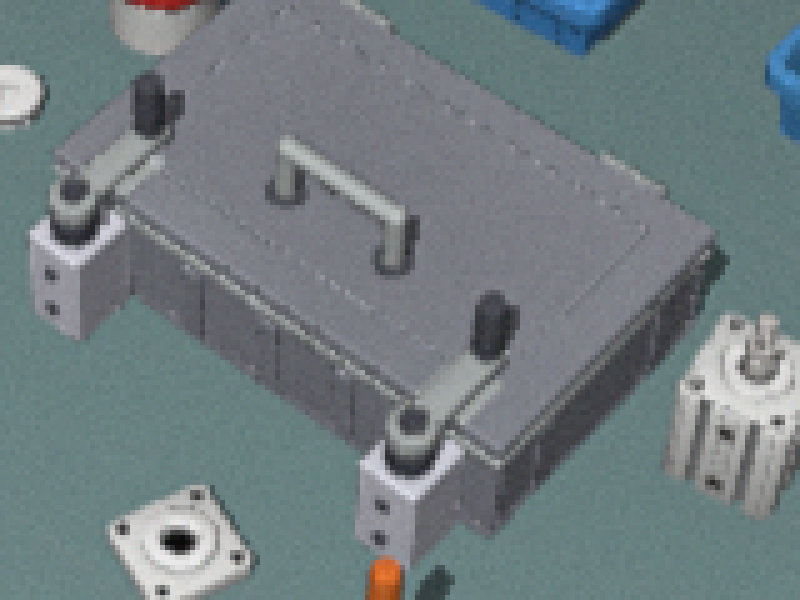

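View pics/t1.png

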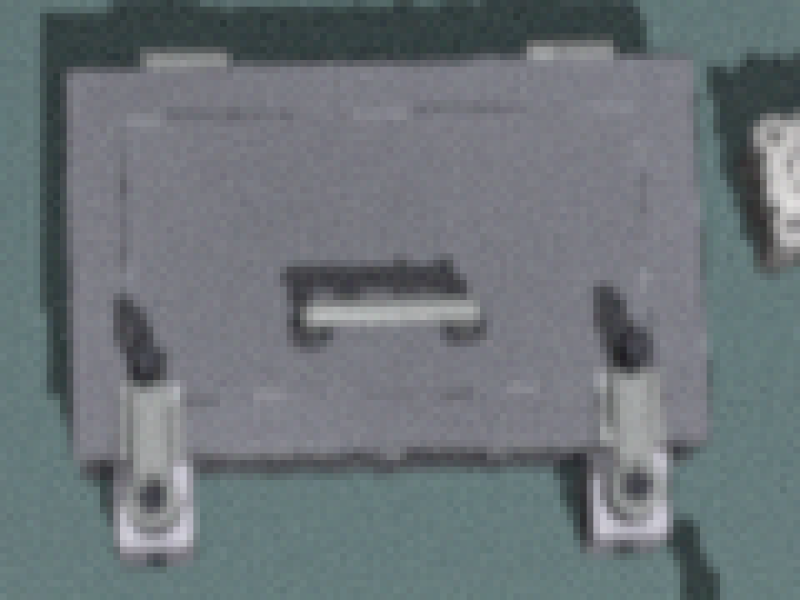

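Enlarged: both case latches are grey with dark steel knobs. Left knob: scene crop (149,103), top crop (147,358). Right knob: (490,325) and (632,348). Handle ends: (285,143)/(403,213) in scene, (305,312)/(480,312) in top. These fit the description. The orange one at (385,580) stands apart in front of the right latch and is a look-alike. End cap is at (180,540).

Run:
```python
from h import *
np.set_printoptions(precision=4,suppress=True)
S=lambda u,v:(290+u/5-.4,215+v/5-.4); T=lambda u,v:(290+u/6.667-.4,170+v/6.667-.4)
P={}
for k,a,b in[("kL",(149,103),(146,358)),("kR",(490,325),(631,346)),("pL",(75,190),(152,494)),("pR",(413,420),(637,484)),("hL",(285,143),(305,312)),("hR",(403,213),(480,312)),
 ]:
    P[k]=tri(S(*a),T(*b)); print(k,*P[k])
# pivot tops onto plane z~.1
for k,a,b in[("pL",(75,190),(152,494)),("pR",(413,420),(637,484))]:
    print(k,plane("scene",S(*a),.098),plane("top",T(*b),.098))
for k,b in[("fl",(80,460)),("fr",(703,445)),("bl",(68,70)),("br",(692,60))]: print(k,plane("top",T(*b),.082))
for k,b in[("orangeR",(404,285)),("orangeL",(289,285)),("cap",(359,273))]: print(k,plane("top",b,.04))
for k,b in[("orR base",(348,375)),("orR head",(367,333)),("cyl10top",(440,285)),("pot top",(322,207))]: print(k,plane("scene",b,0),plane("scene",b,.1))
```

```text
kL [0.5395 0.0408 0.113 ] [0.0007, 0.0007]
kR [ 0.5389 -0.1787  0.1116] [0.0002, 0.0002]
pL [0.4801 0.0397 0.0972] [0.0002, 0.0002]
pR [ 0.478  -0.1799  0.0979] [0.0001, 0.0001]
hL [ 0.5583 -0.0325  0.1196] [0.0007, 0.0007]
hR [ 0.5541 -0.1107  0.129 ] [0.0009, 0.0009]
pL [0.4794 0.0393 0.098 ] [0.4802 0.0396 0.098 ]
pR [ 0.4778 -0.1799  0.098 ] [ 0.478  -0.1799  0.098 ]
fl [0.4993 0.0724 0.082 ]
fr [ 0.4976 -0.2128  0.082 ]
bl [0.684  0.0737 0.082 ]
br [ 0.6795 -0.2175  0.082 ]
orangeR [ 0.3519 -0.2378  0.04  ]
orangeL [0.3623 0.1163 0.04  ]
cap [ 0.393 -0.101  0.04 ]
orR base [ 0.3261 -0.2335  0.    ] [ 0.2809 -0.2673  0.1   ]
orR head [ 0.4469 -0.1948  0.    ] [ 0.3923 -0.2316  0.1   ]
cyl10top [ 0.6899 -0.2471  0.    ] [ 0.6164 -0.2798  0.1   ]
pot top [0.7045 0.1776 0.    ] [0.6299 0.1119 0.1   ]
```

```bash
cat >> h.py <<'E'
YAW=-0.0096
def q(psi): return [-np.sin(psi/2),np.cos(psi/2),0,0]
PIV={"L":np.array([.4798,.0396]),"R":np.array([.478,-.1799])}
Z=.102
def pos(s,a,z=Z,r=.06): return [*(PIV[s]+r*np.array([np.cos(a+YAW),np.sin(a+YAW)])),z]
def probe(s):
    """feel both ways with the open cage; returns tool angle offset at the stop of each way"""
    res={}
    for d in(1,-1):
        c=pos(s,0); hit=line_to([c[0],c[1]+d*.024,Z],v=.03,until_force=7)
        p=read_tool_pos(); res[d]=(hit,round(float(p[1]-c[1]),4)); print(s,d,res[d],np.round(read_ft_force(),2),read_t())
        if not hit: return d
        line_to(c,v=.06)
    return 0
E
python3 - <<'E'
from h import *
c,d=ray("scene",(500,112))
for L in np.arange(.8,2.2,.15):
    X=c+d*L; print(np.round(X,2),np.round(proj("top",X)))
print([np.round(inverse_kinematics(pos(s,0),q(YAW)),2) for s in"LR"])
command_gripper(.38)
reach(pos("L",0,.25),q(YAW)); line_to(pos("L",0,.15)); f0=read_ft_force()
print(line_to(pos("L",0),v=.08,until_force=8),read_tool_pos(),f0,read_ft_force(),read_grip_width(),read_t())
cv2.imwrite("pics/s2.png",cv2.resize(camera("scene")[195:315,270:430,::-1],(800,600),interpolation=3))
E
```

```text
[ 0.35 -0.42  0.83] [582. 246.]
[ 0.47 -0.38  0.74] [529. 193.]
[ 0.58 -0.33  0.66] [486. 150.]
[ 0.69 -0.29  0.57] [450. 114.]
[ 0.81 -0.24  0.48] [420.  84.]
[ 0.92 -0.19  0.4 ] [395.  58.]
[ 1.04 -0.15  0.31] [372.  35.]
[ 1.15 -0.1   0.23] [353.  16.]
[ 1.26 -0.06  0.14] [336.  -1.]
[ 1.38 -0.01  0.05] [321. -16.]
[array([-0.06,  0.42,  1.77, -0.  ,  0.96, -1.62]), array([-0.45,  0.45,  1.71, -0.  ,  0.98, -2.01])]
False [0.54008156 0.03898379 0.1022332 ] [-0.66514002 -0.83999701 -0.17900505] [0.45126841 0.11802446 0.41806063] 0.38174633872191127 4.9167
```

View pics/s2.png

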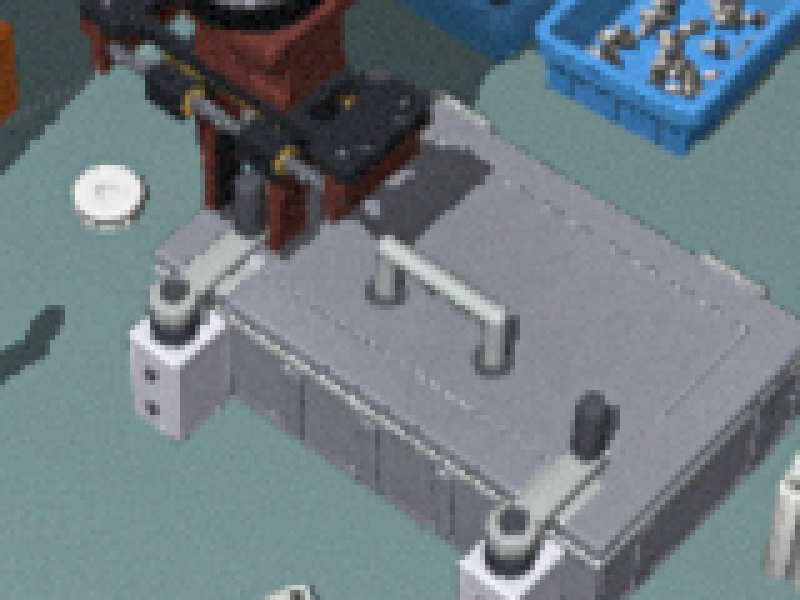

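The left knob (245,205) sits between the fingers. The gripper body runs along y. Now I'll feel for the free direction.

Run:
```python
from h import *
print(probe("L"))
```

```text
L 1 (True, 0.0179) [ 1.32 -6.2   0.59] 5.6083
L -1 (False, -0.0241) [1.36 1.06 0.7 ] 7.0167
-1
```

```bash
cat >> h.py <<'E'
def sweep(s,d,a0,psi_off=0,end=1.80):
    for a in np.linspace(a0,end,9):
        hit=line_to(pos(s,d*a),q(YAW+psi_off+d*a),v=.06,until_force=12)
        if hit: print("hit",a);break
    print(a,np.round(read_ft_force(),2),read_tool_pos(),read_t())
    p=pos(s,d*(a-.1)); line_to(p,v=.08); line_to([*p[:2],.16],v=.15)
E
python3 - <<'E'
from h import *
sweep("L",-1,.45)
print(read_joints())
line_to([*read_tool_pos()[:2],.22])
reach(pos("R",0,.2),q(YAW)); line_to(pos("R",0,.15))
print(line_to(pos("R",0),v=.08,until_force=8),read_t())
print(probe("R"))
cv2.imwrite("pics/s3.png",camera("scene")[:,:,::-1])
E
```

```text
1.8 [0.12 0.1  0.37] [ 0.46572998 -0.01872296  0.10200293] 10.15
[-1.88510306e-01  2.49356010e-01  1.85658342e+00  4.33231088e-05
  1.03580440e+00  4.98503642e-02]
False 14.5
R 1 (False, 0.024) [ 2.06 -1.46  0.36] 15.45
1
```

View pics/s3.png

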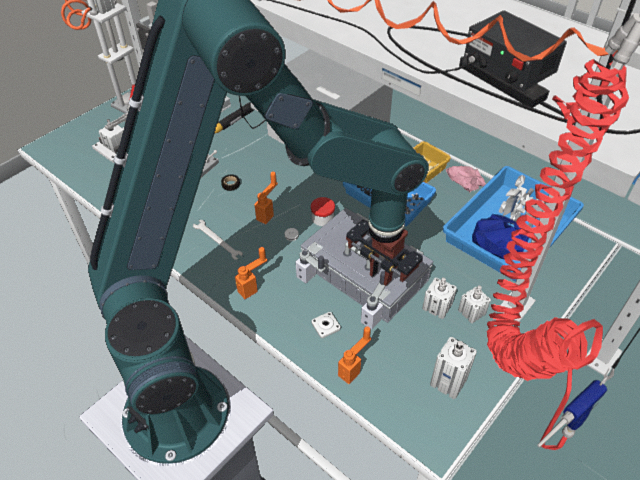

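Run:
```python
from h import *
p=pos("R",.3); line_to([p[0],read_tool_pos()[1]-.006,Z],v=.08); line_to([*read_tool_pos()[:2],.16],v=.2)
a=.23
reach(pos("R",a,.16),q(YAW-np.pi+a))
hit=line_to(pos("R",a),v=.08,until_force=8); print(hit,read_t())
if not hit:
    sweep("R",1,.45,-np.pi)
    line_to([*read_tool_pos()[:2],.25],v=.2); 
    reach([.42,-.28,.3],q(YAW-np.pi/2)); print(read_t())
    cv2.imwrite("pics/t4.png",cv2.resize(camera("top")[170:260,290:410,::-1],(800,600),interpolation=3))
```

```text
False 19.525
1.8 [ 0.39  0.2  -0.46] [ 0.46505761 -0.12131113  0.10200225] 22.425
24.5417
```

View pics/t4.png

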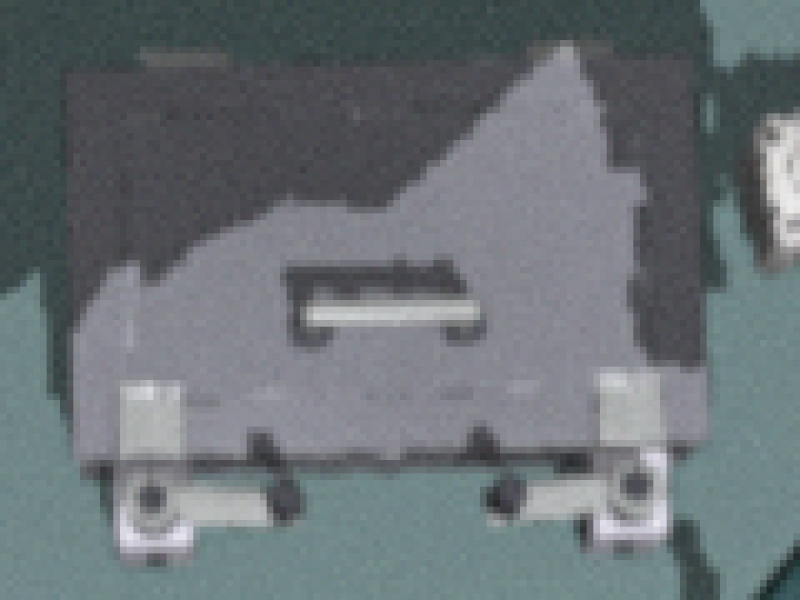

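Both levers now lie along the case front. Knobs are at (285,497) and (507,495), pivots at (152,494) and (637,484), so each is turned about 1.65 rad and clear of the lid. The bar handle is unmoved at (392,313). Next, the handle.

```bash
cat >> h.py <<'E'
H=np.array([.6875,-.072,.070]); HX=np.array([np.cos(YAW),np.sin(YAW),0])
def lidpt(r,ph): return H-HX*r*np.cos(ph)+np.array([0,0,r*np.sin(ph)])
R0=np.hypot(.129,.048); F0=np.arctan2(.048,.129)
def bar(th): return lidpt(R0,F0+th)-[0,0,.0187]
E
python3 - <<'E'
from h import *
Q=q(YAW-np.pi/2); b=bar(0); print(b)
command_gripper(.6)
reach([b[0],b[1],.2],Q); print(line_to(b,v=.1,until_force=8),read_ft_force(),read_t())
command_gripper(0); print("w",read_grip_width(),np.round(read_ft_force(),1),read_tool_pos())
for th in np.arange(.08,.81,.09):
    line_to(bar(th),v=.08); print(round(th,2),np.round(read_ft_force(),1),round(read_grip_width(),3))
print(read_t(),read_tool_pos())
cv2.imwrite("pics/s5.png",cv2.resize(camera("scene")[150:330,260:500,::-1],(800,600),interpolation=3))
E
```

```text
[ 0.55850594 -0.07076162  0.0993    ]
False [-0.41871704 -0.08492101  0.17977759] 27.3167
w 0.1332844398420451 [ 1.  -0.1  0.7] [ 0.55875168 -0.0707459   0.0993413 ]
0.08 [1.7 0.3 0.1] 0.127
0.17 [-0.9 -0.9  0.7] 0.131
0.26 [-1.9  0.2  1.3] 0.128
0.35 [-4.8 -0.6  0.5] 0.125
0.44 [-7.1 -1.1  3.3] 0.129
0.53 [-9.3 -0.7  6.7] 0.126
0.62 [-11.5  -1.5   9.2] 0.128
0.71 [-14.5  -0.6  13.4] 0.125
0.8 [-14.7   0.7  15.1] 0.128
30.8 [ 0.62942698 -0.07125869  0.17952448]
```

View pics/s5.png

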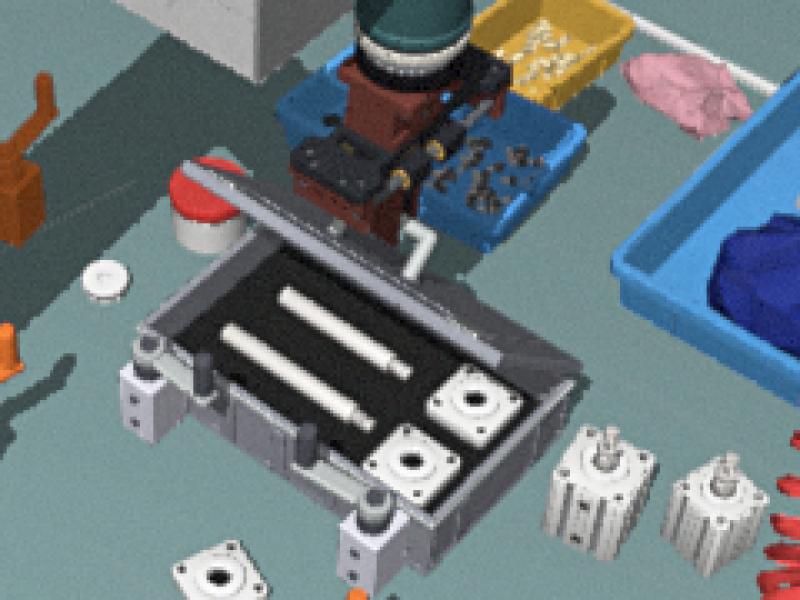

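Lid is up about 0.8 rad, with the bar in the jaws and both levers clear. Inside the case are two white rods and two flanges. I'll release the bar, retreat upward, then push the lid from underneath with shut, tilted fingers so the wrist stays away from the shelf.

```bash
cat >> h.py <<'E'
from scipy.spatial.transform import Rotation as Ro
def qt(tau): return (Ro.from_euler("z",YAW)*Ro.from_euler("y",-tau)*Ro.from_quat([0,1,0,0])).as_quat()
E
python3 - <<'E'
from h import *
QT=qt(.7); rho=.15
P=lidpt(rho,.5); pre=P+.12*np.array([-.77,0,.64])
for X in(pre,P,lidpt(rho,1.0),lidpt(rho,1.9)):
    j=inverse_kinematics(X,QT); print(np.round(X,3),None if j is None else np.round(j,2))
command_gripper(.3); print(np.round(read_ft_force(),1),read_grip_width())
p=read_tool_pos(); line_to([p[0],p[1],.26],v=.15); print(np.round(read_ft_force(),1))
line_to([.47,p[1],.28],v=.25); command_gripper(0)
reach(pre+[-.03,0,.03],QT); print(read_t(),read_tool_pos())
m=camera("scene"); cv2.imwrite("pics/s6.png",cv2.resize(m[120:330,220:500,::-1],(800,600),interpolation=3))
E
```

```text
[ 0.463 -0.071  0.219] None
[ 0.556 -0.071  0.142] [-0.44  0.27  2.28  1.79  0.28  2.58]
[ 0.606 -0.071  0.196] [-0.38  0.2   2.12  1.    0.28 -2.84]
[ 0.736 -0.072  0.212] [-0.28  0.33  1.85  0.57  0.33 -2.32]
[ 0.1 -0.2  0.8] 0.29779158058508576
[1.  0.8 0. ]
35.6 [ 0.43371033 -0.07083787  0.2489384 ]
```

View pics/s6.png

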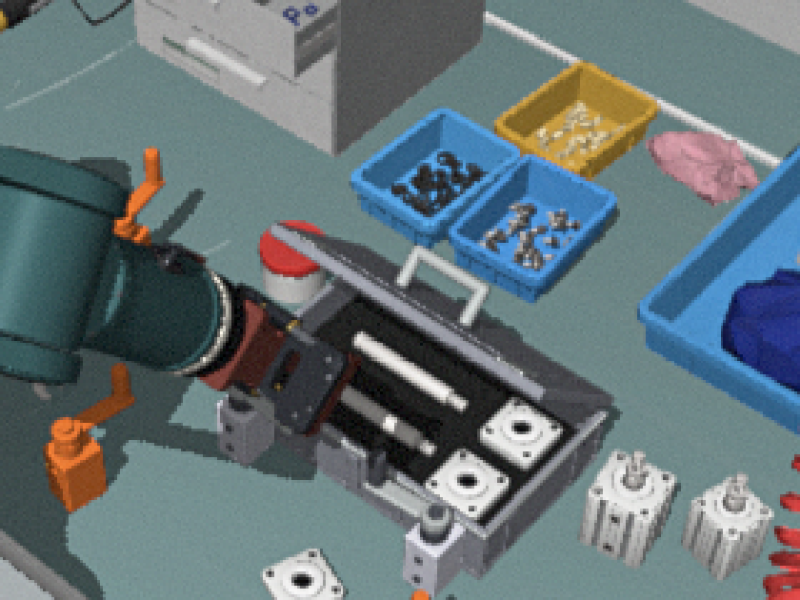

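The lid holds at about 0.8 rad, and nothing else is disturbed. The 0.7 rad tilt leaves the wrist near its limit, so I'll use 0.35 rad, aligned with the arm's plane.

```bash
cat >> h.py <<'E'
TAU=.35; AX=np.array([np.sin(TAU),0,-np.cos(TAU)]); FR=np.array([np.cos(TAU),0,np.sin(TAU)])
def qa(p): return (Ro.from_euler("z",np.arctan2(p[1],p[0]))*Ro.from_euler("y",-TAU)*Ro.from_quat([0,1,0,0])).as_quat()
def push(th):
    if th<1.22: return lidpt(.186,th)+.04*AX-.010*FR
    return lidpt(.146,th)-.010*FR
E
python3 - <<'E'
from h import *
print(np.round(read_joints(),2))
for X in([.44,-.07,.3],[.47,-.07,.17],push(.6),push(1.2),push(1.9)):
    j=inverse_kinematics(X,qa(X)); print(np.round(X,3),None if j is None else np.round(j,2))
E
```

```text
[-0.7  -0.2   2.33  0.82  0.6  -2.86]
[ 0.44 -0.07  0.3 ] [-0.38 -0.14  1.96  0.09  0.99 -1.83]
[ 0.47 -0.07  0.17] [-0.35  0.09  2.11  0.12  0.6  -1.86]
[ 0.538 -0.071  0.134] [-0.3   0.25  2.03  0.12  0.52 -1.83]
[ 0.624 -0.071  0.202] [-0.25  0.26  1.78  0.07  0.75 -1.75]
[ 0.725 -0.072  0.205] [-0.22  0.39  1.56  0.05  0.84 -1.71]
```

Run:
```python
from h import *
X=[.44,-.07,.3]; reach(X,qa(X)); print(read_t())
X=[.47,-.07,.17]; Q=qa(X); line_to(X,Q,v=.2); 
line_to(push(.6),qa(push(.6)),v=.15,until_force=15)
for th in list(np.arange(.75,1.66,.15))+list(np.arange(1.7,1.96,.05)):
    X=push(th); hit=line_to(X,qa(X),v=.06,until_force=15); f=read_ft_force(); print(round(th,2),hit,np.round(f,1),np.round(read_tool_pos()-X,4),read_t())
    if hit or np.linalg.norm(f)>20: break
cv2.imwrite("pics/s7.png",cv2.resize(camera("scene")[100:325,240:540,::-1],(800,600),interpolation=3))
```

```text
36.6167
0.75 False [ 0.1 -0.   0.3] [0.0001 0.     0.0002] 38.7167
0.9 False [-0.7  0.5 -0.6] [ 0.001  -0.0001  0.0007] 39.3333
1.05 False [-0.4 -0.4 -0.1] [ 0.001  -0.0002  0.0006] 39.95
1.2 False [-1.2  1.4 -0.5] [ 0.0006 -0.0001  0.0003] 40.5667
1.35 False [-1.7  0.6 -2.2] [ 0.0001  0.0001 -0.0002] 41.0917
1.5 False [-1.5  0.4 -0.7] [ 0.0006 -0.0001  0.0003] 41.6083
1.65 False [-1.1 -0.2 -0.3] [ 0.0009 -0.0001  0.0004] 42.125
1.7 False [-0.9 -0.7 -0.4] [ 0.0007 -0.0001  0.0003] 42.4
1.75 False [-0.8 -1.  -0.1] [ 0.0007 -0.0001  0.0001] 42.675
1.8 False [-6.5 -0.4  3.2] [-0.0003 -0.      0.0001] 42.95
1.85 True [-9.1 -0.7  8.9] [-0.0074  0.0002  0.0006] 43.1583
```

View pics/s7.png

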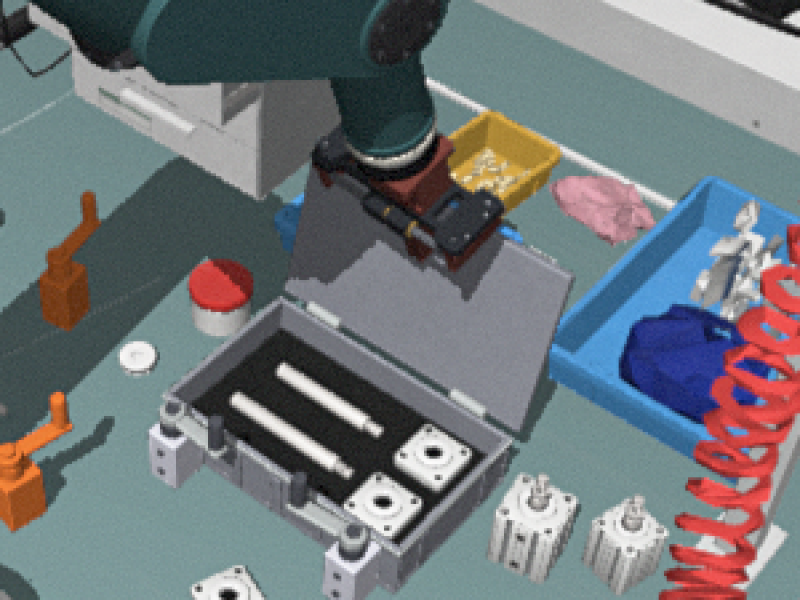

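The lid leans back past upright and the force rise came at the expected stop angle. I'll back off, take a clear look and check the lid angle from its top edge.

Run:
```python
from h import *
p=read_tool_pos(); line_to(p+np.array([-.12,0,.03]),v=.15); line_to([.46,-.07,.3],v=.2)
X=[.35,.35,.35]; reach(X,q(-.3)); wait(.3); print(read_t(),np.round(read_ft_force(),1))
for n,(r,c) in dict(scene=((150,330),(250,490)),top=((120,270),(280,480))).items():
    cv2.imwrite(f"pics/{n}8.png",cv2.resize(camera(n)[r[0]:r[1],c[0]:c[1],::-1],(800,600),interpolation=3))
for th in(1.7,1.8):
  for y in(.145,-.145):
    X=lidpt(.186,th)+np.array([.0096*y,y,0]); s=proj("scene",X);t=proj("top",X); print(th,y,np.round((s-[250,150])*800/240),np.round((t-[280,120])*4))
```

```text
46.9583 [ 0.  -0.2 -0.4]
1.7 0.145 [348.  14.] [ 69. 136.]
1.7 -0.145 [664. 191.] [481. 127.]
1.8 0.145 [363.   6.] [ 69. 113.]
1.8 -0.145 [678. 181.] [479. 104.]
```

View pics/scene8.png

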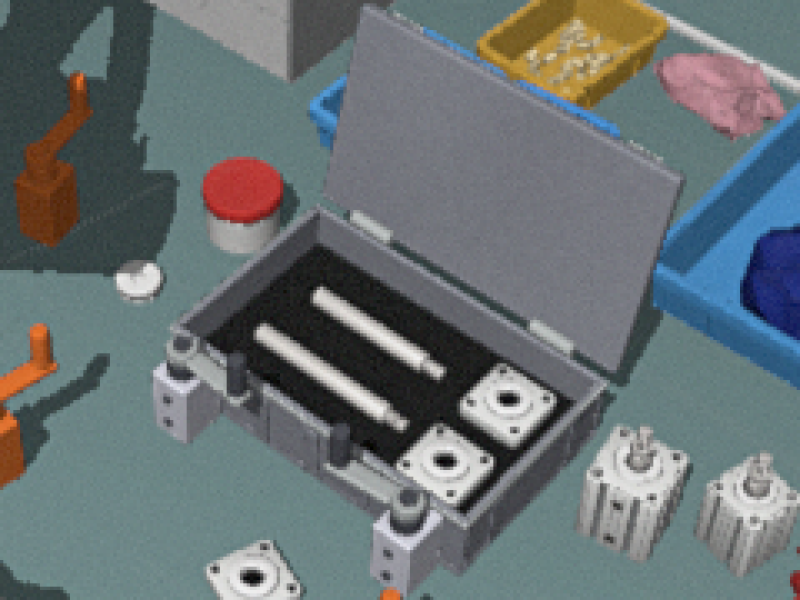

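The lid's top corners are at (364,7) and (683,180). The prediction for 1.8 rad is (363,6) and (678,181), so the lid is at its stop. Both levers are clear and the bystanders stand as before.

```bash
python3 -c "
from bench import *
job_done(); print(read_t())"
```

```text
the job is handed in; nothing more can be done
the job is handed in; nothing more can be done
```

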